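# Shuttle a castor wheel under the arbor press and hold it at the detent

## Robot

A 6-joint arm with a two-finger parallel gripper is mounted at the origin on the work surface. World frame = base frame: x ahead of the robot, y to its left, z up, the work surface at z = 0. Lengths are in m, angles in degrees, forces in N, time in s.
With the tool pointing down it reaches from about 0.375 to 0.9 m from the base axis. Payload 3.1 kg.
Tool frame: the origin (TCP) lies between the finger pads, 19 mm behind the fingertips; this is the grasp point; z points along the fingers, y is the line along which they close (so a half turn about z gives the same grasp; the last joint's range is limited). The gripper opens to 87 mm and grips with 3 to 60 N. Pads are 19 mm wide; open, the fingers measure 117 mm over their backs; the gripper's body (75 mm by 190 mm) begins 51 mm behind the grasp point.
Start: joints at [-77.263, 30.224, 82.088, -0, 67.689, -10.227], TCP at [0.244, -0.575, 0.241] pointing down, gripper open.
Joint ranges: [-176.69, 176.69], [-43.24, 126.21], [12.49, 139.97], [-82, 262], [0, 151.66], [-163.58, 163.58]. Speed limits (degrees/s): [159.86, 159.86, 180, 180, 180, 180].

## Interface

Orientations are given as a 3x3 rotation matrix whose columns are the frame's x, y, z axes.
In Python, from rig import bot, imaging, finder gives the robot as it stands. The module is installed in compiled form; this text tells all that it offers.
- The arm moves only by the tool play_rows, never from a script. Its argument "motion" is a list that holds one entry, the list of rows, each a list of 6 numbers: the shift along the tool's x, y, z in parts of the range, where 1.0 means 0.8 m, then the turn, a rotation vector about the tool's x, y, z in normalised numbers (1 is 90 degrees). In form: [[[dx, dy, dz, wx, wy, wz], ...]]. A call has 1 to 8 rows; each row is the pose to reach, as a shift and turn from the pose commanded when the call began, along the tool's axes at that moment; what a row does not reach only later rows make up. A row lasts 1/12 s, in which the tool goes at most 41.7 mm and 7.16 degrees, less where a joint would pass 70% of its speed; a pose out of reach is approached as far as the arm can. No shift or turn number may pass 1 either way. A call with a gripper value outside its range is refused whole. "fingers" is the finger opening in m, from 0 to 0.087, set as the call begins (left out, the last holds). The fingers move at their own pace and stop on an object; the grip force is fixed at half the most. Time passes only in rows, so rows that repeat a pose let the fingers close. It gives the time, the measured TCP pose, the force, the opening and the grip force at its end, in the units of the state.
- bot.read_state(): the state, without advancing time (a new reading comes with each control period).
- imaging.capture(name): name is "scene" or "top"; returns a dict with "frame" (420x560x3 uint8, red, green, blue), "camera_matrix" (3x3 intrinsics, pixels), "k1" (the pictures are not rectified: a ray, as slopes to the right and down, at radius r is drawn at 1 + k1 r^2 times it, then the intrinsics apply), "R" (3x3) and "t" (3): a world point X has camera coordinates R X + t. Camera axes: x right, y down, z forward; pixel columns grow to the right and rows downward; lengths in m; the calibration is good to about 2 mm. A picture is of the moment at which its call begins. There is no depth.
- bot.hand_in(): hands the job in; it is judged then, once.
Trained networks look in the newest picture that a camera, given by its name, has taken for a name from the list of things; names that differ only in an ending like _2 or _b are one class to them, and where a whole thing is asked for, a point or a joint stands for the part that bears it (a point fixed in the world has none). Each returns a list of dicts, best first, with "confidence" (0 to 1); they miss things now and then, are a little off and sometimes report something else, mostly with a low value. They report only what shows in the picture. A call takes as long as a camera call. They do not tell look-alikes from the thing itself.
- finder.recognise(camera, name): "at" ([x, y, z] in m, in world coordinates, good to about 4 mm: the middle of the surface that is visible of it).
- finder.outline_of(camera, name): "pixels" (420x560 bool, what is visible of it).
The state is a dict: "time_s": time; "joint_positions": joint angles; "qvel": joint speeds; "tau": joint torques, N m; "position": TCP position; "tcp_rot": TCP orientation; "force": force on the tool from outside, world axes, zero at the start; "moment": the same for the moment, N m; "opening": opening from 0.0 (shut) to 1.0 (fully open); "grasp_force": force on a finger pad.
Only numpy, scipy, OpenCV 4.12 (cv2) and the standard library are available. Lean on these libraries where they do the work, as an engineer would, in place of code of your own. Each camera call takes 0.05 s, during which the arm holds its last target. There are 200 camera calls.

## Task

Set the orange castor wheel, bearing upwards, fully down in the round nest of the press shuttle while the shuttle is out at the loading side. Then take the shuttle by its red upright handle and slide it under the ram until its ball clicks into the notch, without running on past the notch, and finish still gripping the handle there with the ball settled in the notch, ready for the press stroke. Leave the other things on the bench where they are.

Things in the scene. Friction and masses are not known exactly. Their poses are not given: they have to be found in the camera images.
- wheel: Castor wheel lying flat on the bench: orange tread, white hub, a bright steel bearing standing 4 mm proud in the middle of its top. 50 mm across, 24 mm high (28 mm with the bearing), about 90 g. Origin: centre of its underside; z along its axis, up.
- press: Dark green bench arbor press, bolted down, with a grey shuttle bed across its foot. Origin: on the bench under the ram's axis. Its x points to the column (away from the robot at yaw 0), its y along the rail, the way the shuttle slides to come under the ram. Foot: x -85 to 145 mm, y +-55, 28 high. Column: x 62 to 130. Bed: x -55 to 45, y -390 to 110, top 40 mm above the bench.
- ram (a point): Centre of the raised ram's lower face, 134 mm above the bench. Round it the press head overhangs: press x -45 to 130 mm, y -42 to 68, from 165 to 270 mm above the bench, the ram's top to 350, the feed lever on the +y side to 400.
- shuttle: Aluminium sliding shuttle, 0.9 kg. Origin: on its nest's axis at bench height, axes as the press's. In the press frame its y runs from -0.200 m (all the way out, loading side) through 0 (ball in the notch, nest under the ram) to 0.030 (far stop). Some 1 N of friction; stays where left. Plate 66 mm wide (x), top 72 mm above the bench, from 175 mm behind (-y) the nest's axis to 45 mm ahead.
- handle (a point): Middle of the shuttle's red upright grip, 102 mm above the bench, 155 mm behind (-y, press frame) the nest's axis. The grip is round, 28 mm thick, straight from 86 to 118 mm above the bench, its top at 128; it is fixed to the shuttle and does not turn.
- nest (a point): Centre of the floor of the shuttle's nest, 72 mm above the bench: a black block 66 x 66 mm, 10 mm high, with a round hole of 53 mm with a 2 mm chamfer; the wheel stands in it on the plate, its underside then at this point. Moves with the shuttle.
- ball_point (a point): Lowest point of the shuttle's spring ball (12 mm ball under a brass plunger on the robot's side of the plate) when it rides on the index bar. Moves with the shuttle.
- notch (a point): Middle of the 12 mm wide V notch in the steel index bar (top 52 mm above the bench, 42 mm to the robot's side of the rail; red mark beside it), 75 mm before (-y) the ram's axis. Within 4 mm of the middle the ball is drawn in with 5 to 8 N and centres itself if the handle is loosely held; pushing it out takes 8 to 10 N.
- wheel_blue: Bystander: bare castor wheel with a blue tread, no bearing, 50 x 24 mm. Origin: centre of its underside.
- wheel_grey: Bystander: bare castor wheel with a dark grey tread, no bearing, 50 x 24 mm. Origin: centre of its underside.
- oil: Bystander: yellow oil bottle with a red cap, 42 mm across, 125 mm high. Origin: centre of its underside.
- pins_jar: Bystander: clear jar with a steel lid, 56 mm across, 75 mm high. Origin: centre of its underside.
- driver: Bystander: screwdriver with a yellow handle, 200 mm long, lying flat. Origin: its middle, on the bench; x towards its tip.
- spanner: Bystander: steel spanner, 180 mm long, lying flat. Origin: its middle, on the bench.
- tape: Bystander: white roll of tape, 90 mm across, 24 mm high, lying flat. Origin: centre of its underside.
- mallet: Bystander: hammer with a wooden handle, 260 mm long, lying flat. Origin: its middle, on the bench.
Mind the look-alikes: they are no part of the job. There is more than one size of the wheel; the one meant has the size given above.

How it is judged:
By the outcome, as a careful person would: the job done as asked, in the order asked, and still so for the second after the job is handed in, while the arm keeps its last pose, push and grip.
It also fails if it takes over 51 s, if anything falls off the work surface, if the arm or the gripper's body presses on something with over 40 N, if the wrist force passes 120 N, or if a joint passes its speed limit or range.

## Working session

There is one attempt and no reset: what is moved stays moved. The work goes in short steps, Python scripts to look and compute and a tool call to move; the robot and the scene stay as the last step left them, time stands still between calls to the robot, and variables do not carry over. Pictures are saved under pics/ and viewed, at most 10 in all, crops included, and the job is handed in when it is done.

Besides the shell and the picture viewer there is one more tool, called as name(argument=value, ...), one argument or row to a line, values as JSON. play_rows: Moves the arm, as the interface text tells. Its arguments: {"type":"object","properties":{"motion":{"type":"array"},"fingers":{"type":"number"}},"required":["motion"]}

```bash
mkdir -p pics
cat > h.py <<'E'
import numpy as np, cv2
from rig import bot, imaging, finder
def ray(c,px):
    K=c["camera_matrix"];p=np.array([(px[0]-K[0][2])/K[0][0],(px[1]-K[1][2])/K[1][1]])
    q=p.copy()
    for _ in range(20): q=p/(1+c["k1"]*(q@q))
    R=np.array(c["R"]);t=np.array(c["t"])
    return -R.T@t, R.T@np.array([q[0],q[1],1])
def at_z(c,px,z):
    o,d=ray(c,px); return o+d*(z-o[2])/d[2]
def proj(c,X):
    K=c["camera_matrix"];x=np.array(c["R"])@np.array(X)+np.array(c["t"]);q=x[:2]/x[2];q=q*(1+c["k1"]*(q@q))
    return np.array([K[0][0]*q[0]+K[0][2],K[1][1]*q[1]+K[1][2]])
E
python3 - <<'E'
from h import *
for n in("scene","top"):
    c=imaging.capture(n); np.save(n+".npy",c,allow_pickle=True)
    cv2.imwrite(f"pics/{n}0.png",c["frame"][:,:,::-1])
    o,d=ray(c,(280,210));print(n,o,d,c["k1"])
    for k in("wheel","wheel_blue","press","shuttle","handle","nest","notch","ball_point","oil"):
        print(k,[(np.round(r["at"],3).tolist(),round(r["confidence"],2),proj(c,r["at"]).round().tolist()) for r in finder.recognise(n,k)])
print(bot.read_state())
E
```

```text
scene [1.06990754 0.95501286 0.98830166] [-0.38158675 -0.67581539 -0.63066834] 0.0378155903681952
wheel [([0.328, -0.349, 0.034], 0.73, [281.0, 158.0]), ([0.582, -0.319, 0.029], 0.41, [225.0, 181.0])]
wheel_blue [([0.584, -0.321, 0.026], 0.72, [225.0, 182.0])]
press [([0.595, 0.276, 0.092], 0.69, [310.0, 275.0])]
shuttle [([0.584, -0.016, 0.07], 0.65, [263.0, 219.0]), ([0.473, -0.411, 0.026], 0.16, [241.0, 162.0])]
handle [([0.596, 0.279, 0.089], 0.69, [310.0, 277.0]), ([0.586, -0.019, 0.077], 0.64, [262.0, 217.0])]
nest [([0.585, -0.02, 0.072], 0.97, [262.0, 218.0]), ([0.736, -0.051, 0.066], 0.59, [214.0, 230.0])]
notch [([0.595, 0.28, 0.094], 0.61, [311.0, 276.0])]
ball_point [([0.585, -0.019, 0.071], 0.89, [262.0, 219.0])]
oil [([0.738, -0.051, 0.063], 0.8, [214.0, 231.0])]
top [0.42826565 0.00354192 1.28314103] [ 0.10692575  0.03560856 -0.99371362] -0.024133809297443937
wheel [([0.467, -0.42, 0.026], 0.74, [448.0, 245.0])]
wheel_blue [([0.582, -0.322, 0.023], 0.57, [411.0, 204.0])]
press [([0.56, 0.213, 0.07], 0.85, [220.0, 209.0]), ([0.568, 0.023, 0.073], 0.45, [289.0, 207.0])]

[... 512 characters left out ...]
2.13349741e-03,
        6.76892124e+01, -1.02262464e+01]), 'qvel': array([-0.05864048,  0.02740442, -0.03535234, -0.01550672,  0.1005678 ,
        0.01940297]), 'tau': array([-8.33720105e-05, -4.40022218e+01, -1.76989925e+01,  6.32294733e-02,
        5.04979002e-02, -1.59899349e-05]), 'position': array([ 0.24384561, -0.57544843,  0.24125887]), 'tcp_rot': array([[ 9.20760968e-01,  3.90127209e-01, -3.03757790e-05],
       [ 3.90127208e-01, -9.20760968e-01, -2.18666627e-05],
       [-3.64996118e-05,  8.28355165e-06, -9.99999999e-01]]), 'force': array([-0.59814003,  0.28048788, -0.04941931]), 'moment': array([0.01443065, 0.00282877, 0.01095429]), 'grasp_force': 0.0, 'opening': 1.002038996385434}
```

View pics/scene0.png

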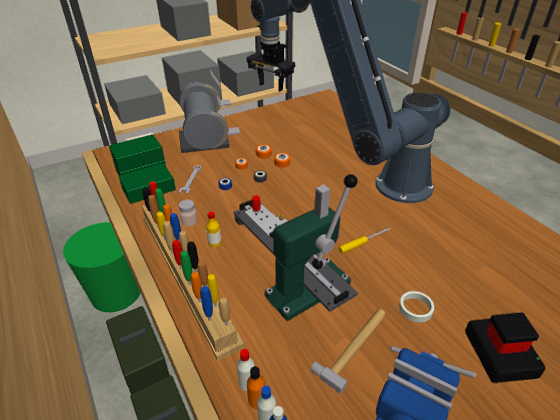

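View pics/top0.png

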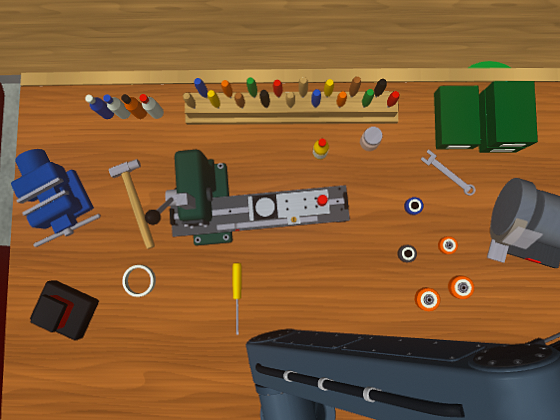

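The scene shows the press in the middle with the shuttle out and its red handle (top 322,200), the nest (top 265,207). Candidates for the wheel in the top view are orange at (448,245), (428,299) and (461,287), blue at (414,206) and grey at (407,254). Next I measure sizes and look at a crop.

Run:
```python
from h import *
T=np.load("top.npy",allow_pickle=True).item();S=np.load("scene.npy",allow_pickle=True).item()
f=T["frame"];g=S["frame"]
hsv=cv2.cvtColor(f,cv2.COLOR_RGB2HSV)
a=cv2.resize(f[180:320,385:485],None,fx=4,fy=4,interpolation=cv2.INTER_CUBIC)
b=cv2.resize(g[140:195,210:300],None,fx=4.4,fy=4.4,interpolation=cv2.INTER_CUBIC)
im=np.zeros((600,800,3),np.uint8);im[:560,:400]=a;im[:b.shape[0],402:402+b.shape[1]]=b
d=cv2.resize(f[175:245,165:355],(398,147),interpolation=cv2.INTER_CUBIC);im[300:447,402:]=d
cv2.imwrite("pics/crop1.png",im[:,:,::-1])
for n,C in(("top",T),("scene",S)):
  h=cv2.cvtColor(C["frame"],cv2.COLOR_RGB2HSV)
  m=((h[:,:,0]<14)&(h[:,:,1]>200)&(h[:,:,2]>170)).astype(np.uint8)
  cs,_=cv2.findContours(m,cv2.RETR_EXTERNAL,cv2.CHAIN_APPROX_NONE)
  for c in cs:
    if cv2.contourArea(c)<60: continue
    (x,y),r=cv2.minEnclosingCircle(c)
    e=cv2.fitEllipse(c)
    X=at_z(C,e[0],0.024);pts=np.array([at_z(C,p[0],0.024) for p in c])
    print(n,np.round(e[0],1),np.round(e[1],1),X.round(4),"ext",(np.ptp(pts,axis=0)*1000).round(1))
```

```text
top [428.  299.5] [22. 23.] [ 0.3155 -0.3621  0.024 ] ext [62.9 60.9  0. ]
top [462.1 287.2] [21.9 23.1] [ 0.3494 -0.4571  0.024 ] ext [60.4 63.8  0. ]
top [448.4 244.8] [16.9 17.4] [ 0.4668 -0.4228  0.024 ] ext [47.5 47.7  0. ]
```

View pics/crop1.png

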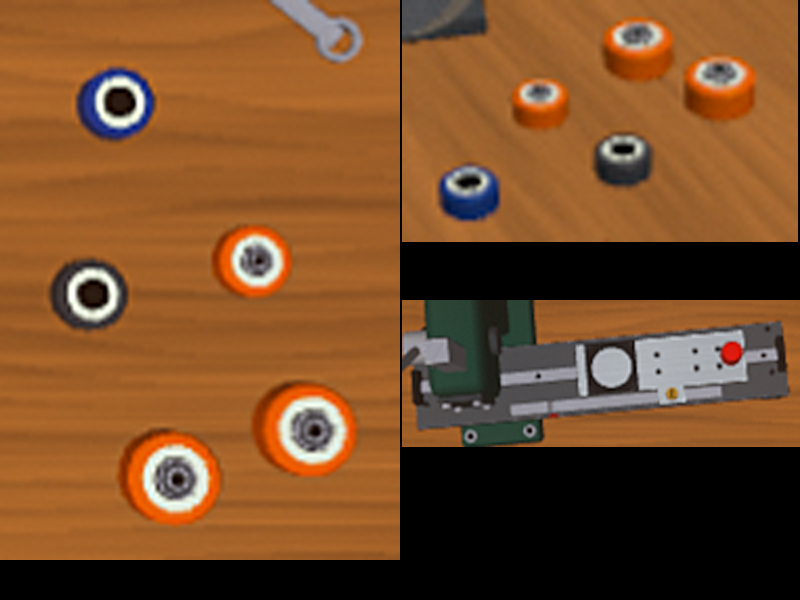

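The crop shows the two lower orange wheels are about 62 mm across. The one at top pixel (448,245) is about 48 mm with a bearing, so that is the wheel; blue and grey have no bearing. Next I measure the precise points.

```bash
cat >> h.py <<'E'
def blob(C,cond,win,amin=15):
    h=cv2.cvtColor(C["frame"],cv2.COLOR_RGB2HSV).astype(int);m=cond(h).astype(np.uint8)
    w=np.zeros_like(m);w[win[1]:win[3],win[0]:win[2]]=1
    cs,_=cv2.findContours(m*w,cv2.RETR_EXTERNAL,cv2.CHAIN_APPROX_NONE)
    cs=[c for c in cs if cv2.contourArea(c)>amin]
    if not cs: return None,None
    c=max(cs,key=cv2.contourArea);return cv2.fitEllipse(cv2.convexHull(c) if len(cv2.convexHull(c))>5 else c),c
def tri(C1,p1,C2,p2):
    A=[];b=[]
    for C,p in((C1,p1),(C2,p2)):
        o,d=ray(C,p);d=d/np.linalg.norm(d);P=np.eye(3)-np.outer(d,d);A.append(P);b.append(P@o)
    return np.linalg.lstsq(np.vstack(A),np.hstack(b),rcond=None)[0]
white=lambda h:(h[:,:,1]<60)&(h[:,:,2]>170)
red=lambda h:((h[:,:,0]<6)|(h[:,:,0]>172))&(h[:,:,1]>170)&(h[:,:,2]>120)
brass=lambda h:(h[:,:,0]>15)&(h[:,:,0]<32)&(h[:,:,1]>110)&(h[:,:,2]>120)
E
python3 - <<'E'
from h import *
T=np.load("top.npy",allow_pickle=True).item();S=np.load("scene.npy",allow_pickle=True).item()
orange=lambda h:(h[:,:,0]<16)&(h[:,:,1]>190)&(h[:,:,2]>130)
def rep(n,C,cond,win,z,amin=15):
    e,c=blob(C,cond,win,amin)
    if e is None: print(n,None);return
    pts=np.array([at_z(C,p[0],z) for p in c]);print(n,np.round(e[0],2),np.round(e[1],1),at_z(C,e[0],z).round(4),(np.ptp(pts,axis=0)*1e3).round(1));return e[0]
a=rep("hubT",T,white,(438,234,460,256),.024);b=rep("hubS",S,white,(232,155,252,167),.024)
if a and b: print(tri(T,a,S,b))
rep("treadT",T,orange,(436,232,462,258),.024);rep("treadS",S,orange,(230,150,252,172),.024)
rep("redT",T,red,(310,190,335,212),.128);rep("redS",S,red,(245,190,270,215),.11)
rep("nestT",T,lambda h:(h[:,:,1]<60)&(h[:,:,2]>165),(253,195,277,220),.072);
rep("nestS",S,lambda h:(h[:,:,1]<60)&(h[:,:,2]>165),(250,225,295,250),.072)
rep("brassT",T,brass,(285,210,305,228),.07,3);rep("mark",T,lambda h:((h[:,:,0]<8)|(h[:,:,0]>172))&(h[:,:,1]>150)&(h[:,:,2]>90),(225,220,245,238),.045,0.5)
f=T["frame"][170:250,160:360];im=cv2.resize(f,(800,320),interpolation=cv2.INTER_CUBIC)
g=S["frame"][185:255,225:325];im2=cv2.resize(g,(400,280),interpolation=cv2.INTER_CUBIC)
k=np.zeros((600,800,3),np.uint8);k[:320]=im;k[320:,:400]=im2;cv2.imwrite("pics/crop2.png",k[:,:,::-1])
E
```

```text
hubT [448.82 244.64] [11.4 12.1] [ 0.4671 -0.4239  0.024 ] [30.7 30.9  0. ]
hubS None
treadT [443.86 246.14] [26.7 28.4] [ 0.4629 -0.4099  0.024 ] [69.8 62.2  0. ]
treadS [240.89 163.26] [12.6 14.3] [ 0.4754 -0.4063  0.024 ] [62.3 82.1  0. ]
redT [321.8  199.48] [ 8.9 10.2] [ 0.5803 -0.0637  0.128 ] [21.  23.4  0. ]
redS [255.92 202.53] [10.  15.2] [ 0.586 -0.057  0.11 ] [42.  70.2  0. ]
nestT [264.63 206.61] [17.4 18.3] [0.5679 0.089  0.072 ] [46.8 46.7  0. ]
nestS [266.83 228.12] [ 8.7 14. ] [0.5946 0.0298 0.072 ] [38.1 50.7  0. ]
brassT [293.5 219. ] [4.8 5.5] [0.5342 0.0101 0.07  ] [11.  10.9  0. ]
mark [237.  229.5] [0. 1.] [0.5067 0.1675 0.045 ] [ 2.8 11.2  0. ]
```

View pics/crop2.png

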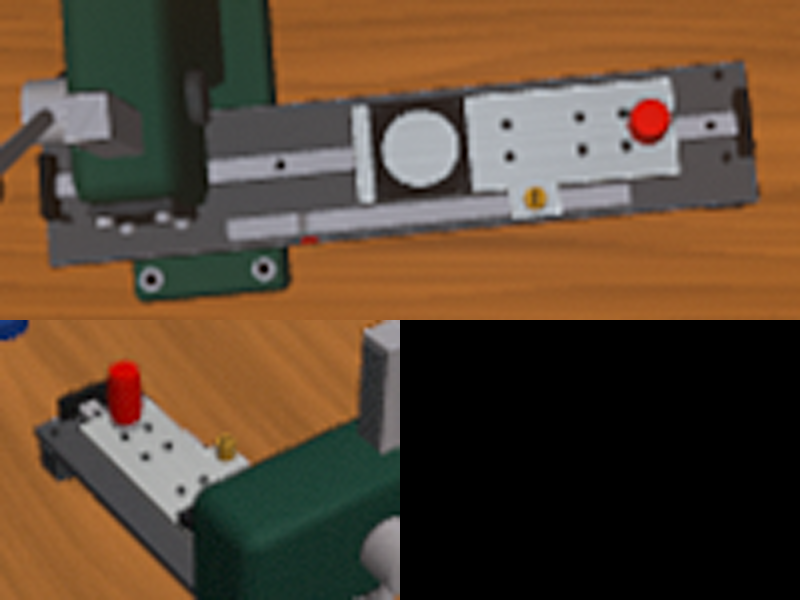

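The crop shows the nest hole at about px (265,207), handle cap (322,200), plunger (294,220) and notch (~235,225). The handle-to-nest distance comes out at 153 mm (should be 155), the yaw is about 4.7°, and the ball is where it should be. Next I go above the wheel, turning to the final heading.

The rows are not in the units I measure in: shifts go in shares of 0.8 m and turns go in shares of 90 degrees. I convert before sending: 0.25 m / 0.8 = 0.3125, 0.225 m / 0.8 = 0.2813, -54 degrees / 90 = -0.6.

play_rows(
  motion=[
    [[0.025,-0.005,0.0125,0,0,-0.0556],[0.0625,-0.0125,0.0375,0,0,-0.1333],[0.1063,-0.0213,0.0625,0,0,-0.2111],[0.15,-0.03,0.0875,0,0,-0.2889],[0.1938,-0.0388,0.1125,0,0,-0.3667],[0.2375,-0.0475,0.1375,0,0,-0.4444],[0.2813,-0.0563,0.1625,0,0,-0.5222],[0.3125,-0.0625,0.175,0,0,-0.6]],
  ],
  fingers=0.087,
)

```text
time_s: 1.67
position: [0.4559, -0.4288, 0.0988]
tcp_rot: [[0.218, 0.976, -0.002], [0.976, -0.218, 0.003], [0.003, -0.002, -1.0]]
force: [-0.1, 1.6, -0.1]
opening: 1.001
grasp_force: 0.0
```

```bash
cat >> h.py <<'E'
def go(target,yaw=4.7):
    """print tool-frame shift/turn from measured pose to target"""
    s=bot.read_state();R=np.array(s["tcp_rot"]);d=R.T@(np.array(target)-s["position"])
    y=np.radians(yaw);Rt=np.array([[-np.sin(y),np.cos(y),0],[np.cos(y),np.sin(y),0],[0,0,-1]]).T if 0 else np.column_stack([[-np.sin(y),np.cos(y),0],[np.cos(y),np.sin(y),0],[0,0,-1]])
    w=np.degrees(cv2.Rodrigues(R.T@Rt)[0].ravel())
    print("go",d.round(4),w.round(2),"t",round(s["time_s"],2),"pos",np.round(s["position"],4),"F",np.round(s["force"],1),"open",round(s["opening"],3),"grip",round(s["grasp_force"],1))
E
python3 - <<'E'
from h import *
go([.467,-.424,.09])
T=np.load("top.npy",allow_pickle=True).item()
P=lambda x,y,z:at_z(T,(160+x/4,170+y/4),z)
y=(at_z(T,(264.63,206.61),.072)-at_z(T,(321.8,199.48),.128))[:2];print("yaw nest-handle",np.degrees(np.arctan2(-y[0],y[1])))
a=P(50,265,.04)-P(755,203,.04);print("yaw bed",np.degrees(np.arctan2(-a[0],a[1])),np.hypot(*a[:2]))
print("notch",P(300,222,.052),P(309,240,.048), "bedcorners",P(742,62,.04),P(755,203,.04))
E
```

```text
go [0.007  0.0098 0.0088] [ -0.11  -0.19 -17.32] t 1.67 pos [ 0.4559 -0.4288  0.0988] F [-0.1  1.6 -0.1] open 1.001 grip 0.0
yaw nest-handle 4.638872490460285
yaw bed 5.181549538858019 0.4953364533341252
notch [0.51734072 0.17229891 0.052     ] [0.50511167 0.16638526 0.048     ] bedcorners [ 0.63140915 -0.13538338  0.04      ] [ 0.53221997 -0.14350489  0.04      ]
```

To row units: 0.062 m / 0.8 = 0.0775, 0.0098 m / 0.8 = 0.0123, -17.1 degrees / 90 = -0.19.

play_rows(
  motion=[
    [[0.005,0.0063,0.0063,-0.0011,-0.0022,-0.0667],[0.0088,0.0123,0.0113,-0.0011,-0.0022,-0.1333],[0.0088,0.0123,0.0113,-0.0011,-0.0022,-0.19],[0.0088,0.0123,0.025,-0.0011,-0.0022,-0.19],[0.0088,0.0123,0.0438,-0.0011,-0.0022,-0.19],[0.0088,0.0123,0.0625,-0.0011,-0.0022,-0.19],[0.0088,0.0123,0.0775,-0.0011,-0.0022,-0.19],[0.0088,0.0123,0.0775,-0.0011,-0.0022,-0.19]],
  ],
)

```text
time_s: 2.33
position: [0.4642, -0.4259, 0.0362]
tcp_rot: [[-0.069, 0.998, -0.002], [0.998, 0.069, 0.001], [0.001, -0.002, -1.0]]
force: [-0.1, 0.3, -0.2]
opening: 0.998
grasp_force: 0.0
```

Run:
```python
from h import *
go([.467,-.424,.0305],4.9)
c=imaging.capture("scene");g=c["frame"][90:190,170:310]
cv2.imwrite("pics/g1.png",cv2.resize(g,(700,500),interpolation=cv2.INTER_CUBIC)[:,:,::-1])
```

```text
go [0.0017 0.003  0.0057] [-0.1  -0.04 -0.95] t 2.33 pos [ 0.4642 -0.4259  0.0362] F [-0.1  0.3 -0.2] open 0.998 grip 0.0
```

View pics/g1.png

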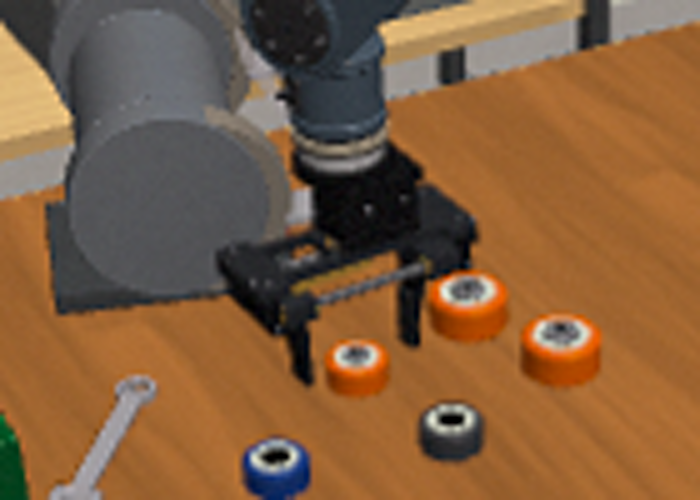

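The picture shows the wheel at (357,368) of the crop, centred between the open fingers. I let the arm settle.

To row units: 0.002 m / 0.8 = 0.0025, 0.001 m / 0.8 = 0.0013, -0.6 degrees / 90 = -0.0067.

play_rows(
  motion=[
    [[0,0,0.0013,0,0,-0.0044],[0,0,0.0025,0,0,-0.0067],[0,0,0.0025,0,0,-0.0067]],
  ],
)

```text
time_s: 2.63
position: [0.466, -0.4278, 0.0379]
tcp_rot: [[-0.081, 0.997, 0.002], [0.997, 0.081, -0.005], [-0.005, 0.002, -1.0]]
force: [-0.1, -0.2, 0.3]
opening: 0.997
grasp_force: 0.0
```

Run:
```python
from h import *
go([.467,-.424,.0305],4.9)
```

```text
go [0.0037 0.0013 0.0074] [ 0.11  0.28 -0.25] t 2.63 pos [ 0.466  -0.4278  0.0379] F [-0.1 -0.2  0.3] open 0.997 grip 0.0
```

To row units: 0.006 m / 0.8 = 0.0075, 0.0037 m / 0.8 = 0.0046, 0.3 degrees / 90 = 0.0033.

play_rows(
  motion=[
    [[0.0025,0.0013,0.0038,0.0011,0.0022,-0.0022],[0.0046,0.0016,0.0075,0.0011,0.0033,-0.0022],[0.0046,0.0016,0.0075,0.0011,0.0033,-0.0022],[0.0046,0.0016,0.0075,0.0011,0.0033,-0.0022],[0.0046,0.0016,0.0075,0.0011,0.0033,-0.0022]],
  ],
)

```text
time_s: 3.05
position: [0.4667, -0.4234, 0.0312]
tcp_rot: [[-0.085, 0.996, -0.001], [0.996, 0.085, 0.001], [0.002, -0.001, -1.0]]
force: [-0.9, 0.1, -0.1]
opening: 0.999
grasp_force: 0.0
```

Run:
```python
from h import *
go([.467,-.424,.0305],4.9)
```

```text
go [-0.0006  0.0002  0.0007] [-0.04 -0.09 -0.03] t 3.05 pos [ 0.4667 -0.4234  0.0312] F [-0.9  0.1 -0.1] open 0.999 grip 0.0
```

Good. Close.

To row units: -0.0006 m / 0.8 = -0.0008.

play_rows(
  motion=[
    [[-0.0008,0,0,0,0,0],[-0.0008,0,0,0,0,0],[-0.0008,0,0,0,0,0],[-0.0008,0,0,0,0,0],[-0.0008,0,0,0,0,0],[-0.0008,0,0,0,0,0],[-0.0008,0,0,0,0,0],[-0.0008,0,0,0,0,0]],
  ],
  fingers=0.03,
)

```text
time_s: 3.72
position: [0.4667, -0.4241, 0.0313]
tcp_rot: [[-0.085, 0.996, -0.001], [0.996, 0.085, 0.002], [0.002, -0.001, -1.0]]
force: [-0.5, 0.9, 0.4]
opening: 0.563
grasp_force: 30.0
```

Run:
```python
from h import *
go([.467,-.424,.0305],4.9)
T=np.load("top.npy",allow_pickle=True).item()
go(np.r_[at_z(T,(264.63,206.61),.072)[:2],.2],4.9)
```

```text
go [0.0001 0.0003 0.0008] [-0.04 -0.09 -0.04] t 3.72 pos [ 0.4667 -0.4241  0.0313] F [-0.5  0.9  0.4] open 0.563 grip 30.0
go [ 0.503   0.1442 -0.1681] [-0.04 -0.09 -0.04] t 3.72 pos [ 0.4667 -0.4241  0.0313] F [-0.5  0.9  0.4] open 0.563 grip 30.0
```

play_rows(
  motion=[
    [[0,0,-0.0188,0,0,0],[0,0,-0.0563,0,0,0],[0.025,0.0075,-0.1,0,0,0],[0.0625,0.0175,-0.1313,0,0,0],[0.1063,0.03,-0.1563,0,0,0],[0.15,0.0438,-0.175,0,0,0],[0.1938,0.0563,-0.1938,0,0,0],[0.2375,0.0688,-0.2063,0,0,0]],
  ],
)

```text
time_s: 4.38
position: [0.5059, -0.229, 0.198]
tcp_rot: [[-0.084, 0.996, 0.001], [0.996, 0.084, 0.0], [0.0, 0.001, -1.0]]
force: [0.9, -0.5, -1.4]
opening: 0.565
grasp_force: 30.0
```

play_rows(
  motion=[
    [[0.0475,0.0138,0,0,0,0],[0.095,0.0275,0,0,0,0],[0.1425,0.0413,0,0,0,0],[0.19,0.055,0,0,0,0],[0.2375,0.0688,0,0,0,0],[0.285,0.0825,0,0,0,0],[0.3225,0.0938,0,0,0,0],[0.35,0.1,0,0,0,0]],
  ],
)

```text
time_s: 5.05
position: [0.5615, 0.0586, 0.1968]
tcp_rot: [[-0.087, 0.996, -0.001], [0.996, 0.087, 0.002], [0.002, -0.0, -1.0]]
force: [-0.2, -0.8, -1.0]
opening: 0.562
grasp_force: 30.0
```

Run:
```python
from h import *
go([.5677,.0897,.14],4.9)
```

```text
go [0.0303 0.0089 0.0568] [-0.02 -0.13  0.09] t 5.05 pos [0.5615 0.0586 0.1968] F [-0.2 -0.8 -1. ] open 0.562 grip 30.0
```

To row units: 0.057 m / 0.8 = 0.0713, 0.0303 m / 0.8 = 0.0379, -0.1 degrees / 90 = -0.0011.

play_rows(
  motion=[
    [[0.0188,0.005,0.0125,0,-0.0011,0],[0.0313,0.0088,0.0313,0,-0.0011,0.0011],[0.0379,0.0111,0.05,0,-0.0011,0.0011],[0.0379,0.0111,0.065,0,-0.0011,0.0011],[0.0379,0.0111,0.0713,0,-0.0011,0.0011],[0.0379,0.0111,0.0713,0,-0.0011,0.0011],[0.0379,0.0111,0.0713,0,-0.0011,0.0011],[0.0379,0.0111,0.0713,0,-0.0011,0.0011]],
  ],
)

```text
time_s: 5.72
position: [0.5683, 0.0861, 0.1406]
tcp_rot: [[-0.083, 0.997, 0.001], [0.997, 0.083, -0.0], [-0.0, 0.001, -1.0]]
force: [0.8, 0.0, -1.3]
opening: 0.566
grasp_force: 30.0
```

Run:
```python
from h import *
go([.5677,.0897,.12],4.9)
c=imaging.capture("top")
im=cv2.resize(c["frame"][150:250,200:360],(800,500),interpolation=cv2.INTER_CUBIC)
cv2.imwrite("pics/t2.png",im[:,:,::-1])
```

```text
go [ 0.0037 -0.0004  0.0206] [ 0.04  0.02 -0.17] t 5.72 pos [0.5683 0.0861 0.1406] F [ 0.8  0.  -1.3] open 0.566 grip 30.0
```

View pics/t2.png

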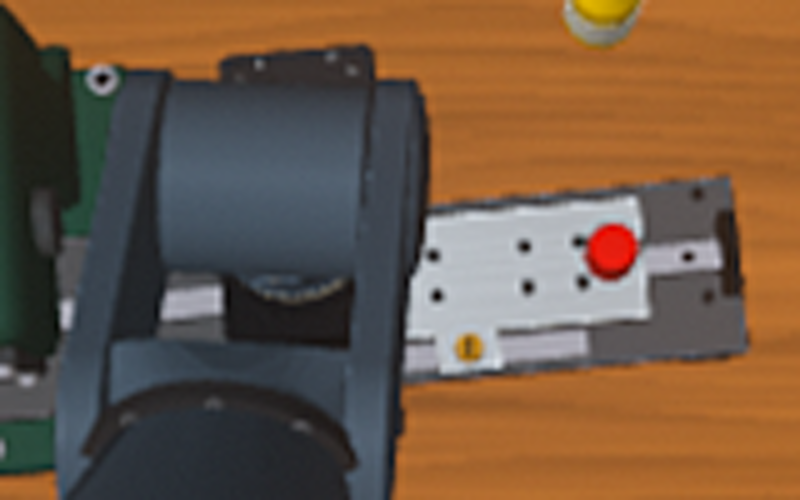

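The arm hides the nest, and nothing is touched. I correct the position and go down towards the hole.

To row units: 0.018 m / 0.8 = 0.0225, 0.016 m / 0.8 = 0.02.

play_rows(
  motion=[
    [[0.0025,0,0.0075,0,0,0],[0.0038,0,0.015,0,0,0],[0.0038,0,0.02,0,0,0],[0.0038,0,0.0225,0,0,0],[0.0038,0,0.0225,0,0,0],[0.0038,0,0.0225,0,0,0]],
  ],
)

```text
time_s: 6.27
position: [0.5674, 0.0894, 0.1216]
tcp_rot: [[-0.083, 0.997, -0.001], [0.997, 0.083, -0.0], [-0.0, -0.001, -1.0]]
force: [-1.0, 0.3, -0.9]
opening: 0.565
grasp_force: 30.0
```

Run:
```python
from h import *
go([.5677,.0897,.107],4.9)
```

```text
go [0.0003 0.0003 0.0146] [-0.06  0.01 -0.14] t 6.27 pos [0.5674 0.0894 0.1216] F [-1.   0.3 -0.9] open 0.565 grip 30.0
```

To row units: 0.012 m / 0.8 = 0.015, 0.011 m / 0.8 = 0.0138.

play_rows(
  motion=[
    [[0,0,0.0038,0,0,0],[0,0,0.0075,0,0,0],[0,0,0.0113,0,0,0],[0,0,0.0138,0,0,0],[0,0,0.015,0,0,0],[0,0,0.015,0,0,0],[0,0,0.015,0,0,0]],
  ],
)

```text
time_s: 6.85
position: [0.5675, 0.0894, 0.1098]
tcp_rot: [[-0.083, 0.997, -0.001], [0.997, 0.083, -0.0], [-0.0, -0.001, -1.0]]
force: [-0.1, -0.2, -1.0]
opening: 0.565
grasp_force: 30.0
```

Run:
```python
from h import *
go([.5677,.0897,.105],4.9)
```

```text
go [0.0003 0.0002 0.0048] [-0.04  0.01 -0.14] t 6.85 pos [0.5675 0.0894 0.1098] F [-0.1 -0.2 -1. ] open 0.565 grip 30.0
```

No contact with the underside 3.5 mm below the rim, so it is in the hole. I continue down.

To row units: 0.0065 m / 0.8 = 0.0081, 0.0055 m / 0.8 = 0.0069.

play_rows(
  motion=[
    [[0,0,0.0025,0,0,0],[0,0,0.005,0,0,0],[0,0,0.0069,0,0,0],[0,0,0.0081,0,0,0],[0,0,0.0081,0,0,0]],
  ],
)

```text
time_s: 7.27
position: [0.5674, 0.0894, 0.1033]
tcp_rot: [[-0.083, 0.997, -0.001], [0.997, 0.083, -0.0], [-0.0, -0.001, -1.0]]
force: [-0.3, -1.1, -1.3]
opening: 0.563
grasp_force: 30.0
```

Run:
```python
from h import *
go([.5677,.0897,.1033],4.9)
```

```text
go [ 0.0002  0.0003 -0.    ] [-0.05  0.01 -0.13] t 7.27 pos [0.5674 0.0894 0.1033] F [-0.3 -1.1 -1.3] open 0.563 grip 30.0
```

play_rows(
  motion=[
    [[0,0,0,0,0,0],[0,0,0,0,0,0],[0,0,0,0,0,0],[0,0,0,0,0,0],[0,0,-0.0125,0,0,0],[0,0,-0.0375,0,0,0],[0,0,-0.075,0,0,0],[0,0,-0.0938,0,0,0]],
  ],
  fingers=0.07,
)

```text
time_s: 7.93
position: [0.5688, 0.0895, 0.1817]
tcp_rot: [[-0.083, 0.997, 0.003], [0.997, 0.083, -0.0], [-0.001, 0.003, -1.0]]
force: [-0.2, -0.1, -0.5]
opening: 0.802
grasp_force: 0.0
```

Run:
```python
from h import *
go([.5803,-.0637,.17],4.9)
```

```text
go [-0.1536 -0.0014  0.0118] [ 0.2   0.04 -0.13] t 7.93 pos [0.5688 0.0895 0.1817] F [-0.2 -0.1 -0.5] open 0.802 grip 0.0
```

Moving over the handle, then I check the wheel in the top view.

To row units: -0.1536 m / 0.8 = -0.192, -0.0014 m / 0.8 = -0.0018, -0.1 degrees / 90 = -0.0011.

play_rows(
  motion=[
    [[-0.0188,0,0,0,0,0],[-0.0563,0,0,0,0,0],[-0.1,-0.0013,0,0,0,0],[-0.1375,-0.0013,0,0,0,0],[-0.1688,-0.0013,0,0,0,0],[-0.1863,-0.0013,0,0.0011,0,-0.0011],[-0.192,-0.0018,0.0063,0.0011,0,-0.0011],[-0.192,-0.0018,0.0125,0.0011,0,-0.0011]],
  ],
)

```text
time_s: 8.6
position: [0.5792, -0.0645, 0.1687]
tcp_rot: [[-0.083, 0.997, -0.001], [0.997, 0.083, -0.0], [-0.0, -0.001, -1.0]]
force: [-0.3, 0.0, -0.9]
opening: 0.803
grasp_force: 0.0
```

Run:
```python
from h import *
go([.5803,-.0637,.102],4.9)
c=imaging.capture("top");s=imaging.capture("scene")
im=np.zeros((600,800,3),np.uint8)
im[:300]=cv2.resize(c["frame"][175:235,200:360],(800,300),interpolation=cv2.INTER_CUBIC)
im[300:,:600]=cv2.resize(s["frame"][190:250,220:340],(600,300),interpolation=cv2.INTER_CUBIC)
cv2.imwrite("pics/t3.png",im[:,:,::-1])
e,_=blob(c,white,(253,190,277,220),10)
e and print("hub",e,at_z(c,e[0],.096))
```

```text
go [0.0007 0.0012 0.0667] [-0.07  0.02 -0.14] t 8.6 pos [ 0.5792 -0.0645  0.1687] F [-0.3  0.  -0.9] open 0.803 grip 0.0
hub ((263.646240234375, 205.7125701904297), (12.037031173706055, 12.71221923828125), 149.22787475585938) [0.56749816 0.08999124 0.096     ]
```

View pics/t3.png

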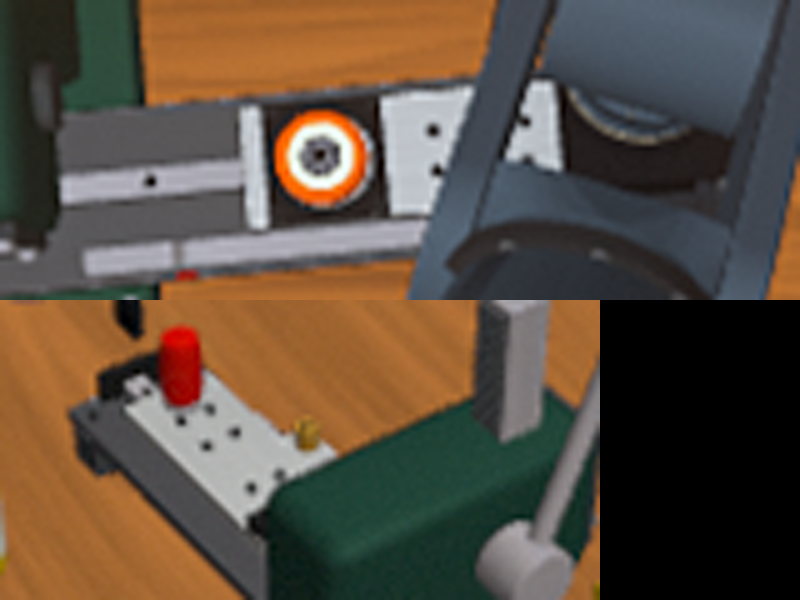

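The wheel sits flat and concentric in the nest at crop (322,157). Its hub, taken at z = 96 mm, falls on the nest axis within 1 mm. The notch shows near crop (178–187,252). Next I lower onto the handle and grip.

To row units: 0.065 m / 0.8 = 0.0813, 0.058 m / 0.8 = 0.0725, -0.1 degrees / 90 = -0.0011.

play_rows(
  motion=[
    [[0.0006,0.0013,0.0188,0,0,-0.0011],[0.0006,0.0013,0.0375,0,0,-0.0011],[0.0006,0.0013,0.0563,0,0,-0.0011],[0.0006,0.0013,0.0725,0,0,-0.0011],[0.0006,0.0013,0.0813,0,0,-0.0011],[0.0006,0.0013,0.0813,0,0,-0.0011],[0.0006,0.0013,0.0813,0,0,-0.0011],[0.0006,0.0013,0.0813,0,0,-0.0011]],
  ],
)

```text
time_s: 9.37
position: [0.5802, -0.0627, 0.1041]
tcp_rot: [[-0.087, 0.996, -0.001], [0.996, 0.087, -0.001], [-0.001, -0.001, -1.0]]
force: [0.6, 0.0, 1.0]
opening: 0.805
grasp_force: 0.0
```

play_rows(
  motion=[
    [[0,0,0,0,0,0],[0,0,0,0,0,0],[0,0,0,0,0,0],[0,0,0,0,0,0],[0,0,0,0,0,0],[0,0,0,0,0,0],[0,0,0,0,0,0],[0,0,0,0,0,0]],
  ],
  fingers=0.01,
)

```text
time_s: 10.03
position: [0.5817, -0.0633, 0.1035]
tcp_rot: [[-0.086, 0.996, 0.002], [0.996, 0.086, -0.001], [-0.001, 0.002, -1.0]]
force: [5.2, 1.0, -3.0]
opening: 0.315
grasp_force: 30.0
```

Run:
```python
from h import *
go([.5803,-.0637,.102],4.9)
```

```text
go [-0.0003 -0.0014  0.0015] [0.13 0.05 0.03] t 10.03 pos [ 0.5817 -0.0633  0.1035] F [ 5.2  1.  -3. ] open 0.315 grip 30.0
```

To row units: 0.08 m / 0.8 = 0.1, 0.001 m / 0.8 = 0.0013.

play_rows(
  motion=[
    [[0.005,0.0013,0,0,0,0],[0.015,0.0013,0,0,0,0],[0.0313,0.0013,0,0,0,0],[0.05,0.0013,0,0,0,0],[0.0688,0.0013,0,0,0,0],[0.085,0.0013,0,0,0,0],[0.095,0.0013,0,0,0,0],[0.1,0.0013,0,0,0,0]],
  ],
)

```text
time_s: 10.7
position: [0.5742, 0.0172, 0.1036]
tcp_rot: [[-0.087, 0.996, -0.001], [0.996, 0.087, -0.001], [-0.001, -0.001, -1.0]]
force: [1.7, -3.3, -1.3]
opening: 0.31
grasp_force: 30.0
```

```bash
cat >> h.py <<'E'
def st():
    s=bot.read_state();u=np.array([-.0854,.9963]);v=np.array([.9963,.0854]);p=np.array(s["position"]);f=np.array(s["force"])
    print("t %.2f slid %.4f lat %.4f z %.4f  Fu %.1f Fv %.1f Fz %.1f open %.3f grip %.0f"%(s["time_s"],(p[:2]-[.5817,-.0633])@u,(p[:2]-[.5817,-.0633])@v,p[2],f[:2]@u,f[:2]@v,f[2],s["opening"],s["grasp_force"]),"qv",np.abs(s["qvel"]).max().round(2))
E
python3 -c "from h import *;st()"
```

```text
t 10.70 slid 0.0808 lat -0.0006 z 0.1036  Fu -3.5 Fv 1.5 Fz -1.3 open 0.310 grip 30 qv 4.12
```

Works well. On to about 145 mm, then look.

To row units: 0.064 m / 0.8 = 0.08, 0.062 m / 0.8 = 0.0775.

play_rows(
  motion=[
    [[0.01,0,0,0,0,0],[0.025,0,0,0,0,0],[0.0425,0,0,0,0,0],[0.0575,0,0,0,0,0],[0.07,0,0,0,0,0],[0.0775,0,0,0,0,0],[0.08,0,0,0,0,0],[0.08,0,0,0,0,0]],
  ],
)

```text
time_s: 11.37
position: [0.5682, 0.0813, 0.1035]
tcp_rot: [[-0.087, 0.996, -0.002], [0.996, 0.087, 0.001], [0.001, -0.002, -1.0]]
force: [1.1, 1.3, 0.0]
opening: 0.313
grasp_force: 30.0
```

Run:
```python
from h import *
st();c=imaging.capture("top");s=imaging.capture("scene")
im=np.zeros((600,800,3),np.uint8)
im[:300]=cv2.resize(c["frame"][195:240,190:310],(800,300),interpolation=cv2.INTER_CUBIC)
im[300:,:600]=cv2.resize(s["frame"][180:300,220:460],(600,300),interpolation=cv2.INTER_CUBIC)
cv2.imwrite("pics/t4.png",im[:,:,::-1])
```

```text
t 11.37 slid 0.1452 lat -0.0011 z 0.1035  Fu 1.2 Fv 1.2 Fz 0.0 open 0.313 grip 30 qv 0.58
```

View pics/t4.png

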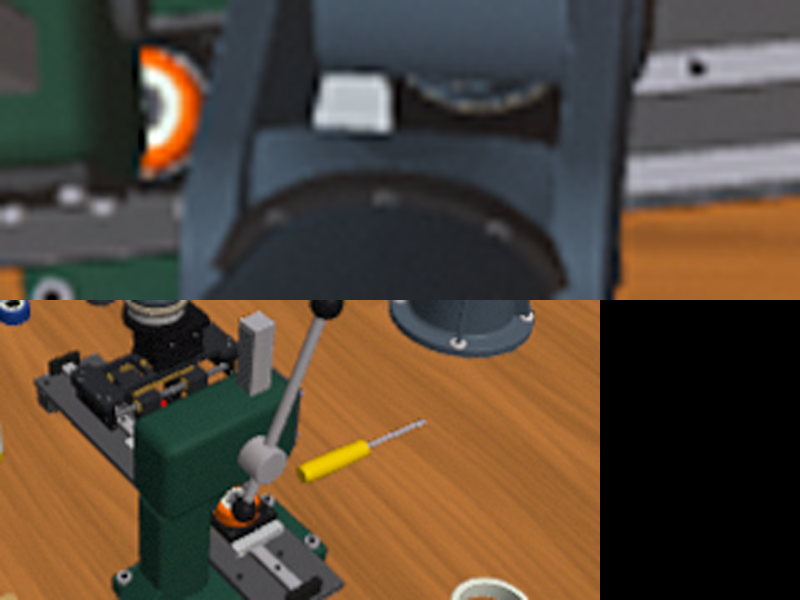

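The arm hides the notch in both views; the wheel is still in the nest, going under the ram. From here I go by feel in small steps.

To row units: 0.005 m / 0.8 = 0.0063, 0.004 m / 0.8 = 0.005.

play_rows(
  motion=[
    [[0.0013,0,0,0,0,0],[0.0025,0,0,0,0,0],[0.0038,0,0,0,0,0],[0.005,0,0,0,0,0],[0.0063,0,0,0,0,0],[0.0063,0,0,0,0,0],[0.0063,0,0,0,0,0]],
  ],
)

```text
time_s: 12.05
position: [0.5678, 0.0856, 0.1035]
tcp_rot: [[-0.086, 0.996, -0.002], [0.996, 0.086, -0.0], [0.0, -0.002, -1.0]]
force: [0.4, -0.8, 2.1]
opening: 0.312
grasp_force: 30.0
```

```bash
python3 -c "from h import *;st()"
```

```text
t 12.05 slid 0.1495 lat -0.0012 z 0.1035  Fu -0.8 Fv 0.3 Fz 2.1 open 0.312 grip 30 qv 0.07
```

To row units: 0.002 m / 0.8 = 0.0025, 0.0015 m / 0.8 = 0.0019.

play_rows(
  motion=[
    [[0.0006,0,0,0,0,0],[0.0013,0,0,0,0,0],[0.0019,0,0,0,0,0],[0.0025,0,0,0,0,0],[0.0025,0,0,0,0,0],[0.0025,0,0,0,0,0]],
  ],
)

```text
time_s: 12.55
position: [0.5676, 0.0875, 0.1035]
tcp_rot: [[-0.086, 0.996, -0.002], [0.996, 0.086, -0.0], [0.0, -0.002, -1.0]]
force: [-0.1, -1.3, 4.1]
opening: 0.311
grasp_force: 30.0
```

```bash
python3 -c "from h import *;st()"
```

```text
t 12.55 slid 0.1515 lat -0.0012 z 0.1035  Fu -1.2 Fv -0.2 Fz 4.1 open 0.311 grip 30 qv 0.11
```

To row units: 0.001 m / 0.8 = 0.0013, 0.0005 m / 0.8 = 0.0006.

play_rows(
  motion=[
    [[0.0006,0,0,0,0,0],[0.0013,0,0,0,0,0],[0.0013,0,0,0,0,0],[0.0013,0,0,0,0,0]],
  ],
)

```text
time_s: 12.88
position: [0.5675, 0.0886, 0.1035]
tcp_rot: [[-0.086, 0.996, -0.002], [0.996, 0.086, -0.0], [0.0, -0.002, -1.0]]
force: [0.3, 0.2, 4.1]
opening: 0.315
grasp_force: 30.0
```

To row units: 0.001 m / 0.8 = 0.0013, 0.0005 m / 0.8 = 0.0006.

play_rows(
  motion=[
    [[0.0006,0,0,0,0,0],[0.0013,0,0,0,0,0],[0.0013,0,0,0,0,0],[0.0013,0,0,0,0,0]],
  ],
)

```text
time_s: 13.22
position: [0.5674, 0.0898, 0.1035]
tcp_rot: [[-0.086, 0.996, -0.002], [0.996, 0.086, 0.0], [0.0, -0.002, -1.0]]
force: [-0.4, 1.5, 5.4]
opening: 0.312
grasp_force: 30.0
```

```bash
python3 -c "from h import *;st()"
```

```text
t 13.22 slid 0.1537 lat -0.0012 z 0.1035  Fu 1.5 Fv -0.2 Fz 5.4 open 0.312 grip 30 qv 0.08
```

To row units: 0.001 m / 0.8 = 0.0013, 0.0005 m / 0.8 = 0.0006.

play_rows(
  motion=[
    [[0.0006,0,0,0,0,0],[0.0013,0,0,0,0,0],[0.0013,0,0,0,0,0],[0.0013,0,0,0,0,0]],
  ],
)

```text
time_s: 13.55
position: [0.5672, 0.0912, 0.1035]
tcp_rot: [[-0.086, 0.996, -0.002], [0.996, 0.086, 0.001], [0.001, -0.002, -1.0]]
force: [-0.2, 2.7, 5.2]
opening: 0.312
grasp_force: 30.0
```

To row units: 0.001 m / 0.8 = 0.0013, 0.0005 m / 0.8 = 0.0006.

play_rows(
  motion=[
    [[0.0006,0,0,0,0,0],[0.0013,0,0,0,0,0],[0.0013,0,0,0,0,0],[0.0013,0,0,0,0,0]],
  ],
)

```text
time_s: 13.88
position: [0.5671, 0.0928, 0.1035]
tcp_rot: [[-0.086, 0.996, -0.002], [0.996, 0.086, 0.002], [0.002, -0.002, -1.0]]
force: [0.1, 4.9, 5.1]
opening: 0.314
grasp_force: 30.0
```

```bash
python3 -c "from h import *;st()"
```

```text
t 13.88 slid 0.1568 lat -0.0012 z 0.1035  Fu 4.9 Fv 0.5 Fz 5.1 open 0.314 grip 30 qv 0.14
```

The ball is being drawn in (Fu is now +4.9 N). I go on a little.

To row units: 0.001 m / 0.8 = 0.0013, 0.0005 m / 0.8 = 0.0006.

play_rows(
  motion=[
    [[0.0006,0,0,0,0,0],[0.0013,0,0,0,0,0],[0.0013,0,0,0,0,0],[0.0013,0,0,0,0,0]],
  ],
)

```text
time_s: 14.22
position: [0.5669, 0.0945, 0.1035]
tcp_rot: [[-0.086, 0.996, -0.002], [0.996, 0.086, 0.003], [0.003, -0.002, -1.0]]
force: [-0.6, 7.1, 4.6]
opening: 0.317
grasp_force: 30.0
```

```bash
python3 -c "from h import *;st()"
```

```text
t 14.22 slid 0.1585 lat -0.0012 z 0.1035  Fu 7.1 Fv -0.0 Fz 4.6 open 0.317 grip 30 qv 0.1
```

To row units: 0.001 m / 0.8 = 0.0013, 0.0005 m / 0.8 = 0.0006.

play_rows(
  motion=[
    [[0.0006,0,0,0,0,0],[0.0013,0,0,0,0,0],[0.0013,0,0,0,0,0],[0.0013,0,0,0,0,0]],
  ],
)

```text
time_s: 14.55
position: [0.5669, 0.0954, 0.1035]
tcp_rot: [[-0.086, 0.996, -0.002], [0.996, 0.086, 0.003], [0.003, -0.002, -1.0]]
force: [-0.6, 7.0, 6.0]
opening: 0.316
grasp_force: 30.0
```

```bash
python3 -c "from h import *;st()"
```

```text
t 14.55 slid 0.1594 lat -0.0012 z 0.1035  Fu 7.0 Fv 0.0 Fz 6.0 open 0.316 grip 30 qv 0.11
```

play_rows(
  motion=[
    [[0.0006,0,0,0,0,0],[0.0013,0,0,0,0,0],[0.0013,0,0,0,0,0],[0.0013,0,0,0,0,0]],
  ],
)

```text
time_s: 14.88
position: [0.5668, 0.0956, 0.1035]
tcp_rot: [[-0.086, 0.996, -0.002], [0.996, 0.086, 0.001], [0.002, -0.002, -1.0]]
force: [-0.7, 3.4, 5.1]
opening: 0.317
grasp_force: 30.0
```

To row units: 0.001 m / 0.8 = 0.0013, 0.0005 m / 0.8 = 0.0006.

play_rows(
  motion=[
    [[0.0006,0,0,0,0,0],[0.0013,0,0,0,0,0],[0.0013,0,0,0,0,0],[0.0013,0,0,0,0,0]],
  ],
)

```text
time_s: 15.22
position: [0.5668, 0.0958, 0.1035]
tcp_rot: [[-0.086, 0.996, -0.002], [0.996, 0.086, 0.0], [0.0, -0.002, -1.0]]
force: [0.1, 0.1, 5.0]
opening: 0.315
grasp_force: 30.0
```

```bash
python3 -c "from h import *;st()"
```

```text
t 15.22 slid 0.1598 lat -0.0012 z 0.1035  Fu 0.1 Fv 0.1 Fz 5.0 open 0.315 grip 30 qv 0.07
```

The force is back to zero and the position is pinned by the notch at 159.8 mm. I hold and confirm.

play_rows(
  motion=[
    [[0,0,0,0,0,0],[0,0,0,0,0,0],[0,0,0,0,0,0],[0,0,0,0,0,0],[0,0,0,0,0,0],[0,0,0,0,0,0],[0,0,0,0,0,0],[0,0,0,0,0,0]],
  ],
)

```text
time_s: 15.88
position: [0.5668, 0.0958, 0.1035]
tcp_rot: [[-0.086, 0.996, -0.002], [0.996, 0.086, 0.0], [0.001, -0.002, -1.0]]
force: [-0.5, 1.0, 4.5]
opening: 0.312
grasp_force: 30.0
```

Run:
```python
from h import *
st();s=imaging.capture("scene")
im=cv2.resize(s["frame"][200:300,240:400],(800,500),interpolation=cv2.INTER_CUBIC)
cv2.imwrite("pics/t5.png",im[:,:,::-1])
```

```text
t 15.88 slid 0.1598 lat -0.0012 z 0.1035  Fu 1.0 Fv -0.4 Fz 4.5 open 0.312 grip 30 qv 0.04
```

View pics/t5.png

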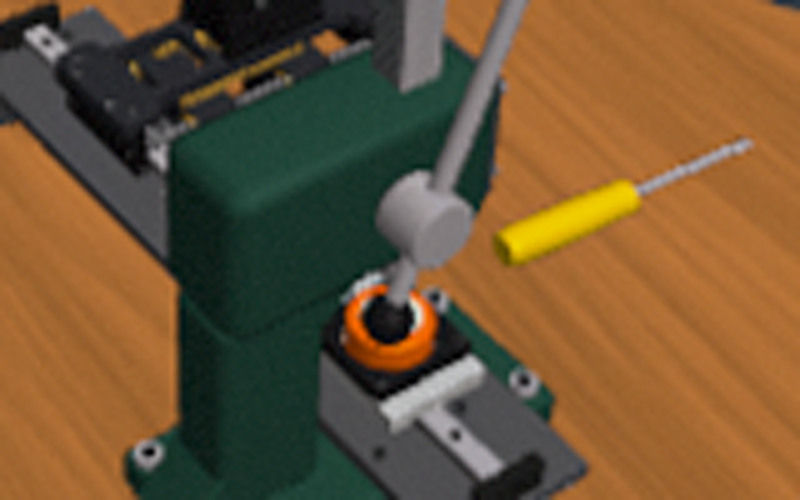

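The wheel sits level in the nest under the ram at crop (390,325), the shuttle is short of its far stop, and the handle is still gripped. I hand the job in.

```bash
python3 -c "from h import *;print(bot.hand_in());st()"
```

```text
the job is handed in; nothing more can be done
None
the job is handed in; nothing more can be done
```

The 50 mm orange wheel is fully down in the nest, bearing up, and the shuttle is under the ram with the handle still gripped at 30 N; force readings, not a direct view, show the ball settled in the notch; handed in at about 16 s with no verdict returned.

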